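Shut the keeper and hold the jar press down

TASK

Seal the jar in the hand press: first swing the yellow keeper bar shut across the front of the jar until it snaps into its catch, and only then push the red knob down about 18 mm, until its underside is level with the green band on the gauge post, never all the way down. Finish while still holding the knob down there with the arm (do not let go), with the keeper still caught, the jar upright in its nest, and the other goods on the counter left where they are.

Things in the scene. Friction and masses are not known exactly. Their poses are not given: they have to be found in the camera images.
- press: grey and aluminium jar press, fixed. Origin on the counter, straight below the knob and in the middle of the jar nest; x points from the nest's open front (robot side) back to the column, z up. Base plate x -100 to +110, y -130 to +130, 12 mm thick. The bridge over the jar is 44 mm wide (y), its top 130 mm above the counter, from x -15 mm back to the column at x 70 to 100
- gauge (a point): centre of the green band on the white gauge post (8 x 12 mm, top 164 mm above the counter) that stands on the bridge 36 mm behind the knob axis. The band spans 139 to 145 mm above the counter, this point at 142: level with the knob underside when the knob is 18 mm down
- keeper (a joint): angle of the yellow keeper bar on its upright hinge, rad: 0 = shut across the nest's front, growing as it swings open to the robot side (clockwise from above), 1.4 at most. Starts at 0.6 to 1.1. Free down to about 0.09; from there to 0.047 its nose must be forced past a sprung roller (8 to 15 N at the handle), then it snaps to its stop at 0 and is kept there. In its catch = below 0.04
- keeper_hinge (a point): point on the keeper's hinge axis at the bar's mid height, 40 mm above the counter; 44 mm in front of and 80 mm to the +y side of the press's origin
- handle (a point): centre of the keeper bar's upright black round grip: 16 mm across, 52 mm tall (111 to 163 mm above the counter, this point at 138), on a 10 mm steel stalk, 140 mm from the hinge axis; pinch it from above or push it. Shut, it stands at x -44, y -60 mm from the press's origin
- knob (a joint): how far the red knob is pushed down, m: 0 = up (it springs back), hard stop 0.026. The pad below meets the jar's lid at 0.010. Push needed: 3 N at the start, 5.5 N just before the lid, 7.5 N just after, then 0.75 N per mm: about 13 N at 0.018. Wanted: 0.018, within 0.0035
- knob_top (a point): centre of the flat top of the red knob: 44 mm across, 16 mm thick, its top 176 mm above the counter when up (its underside 160 mm); moves straight down as it is pushed
- jar_center (a point): centre of the amber jar with brass lid standing in the press's nest, 66 mm across and 60 mm tall; its lid top is 72 mm above the counter. It stands there loose, below the knob
- pad: black rubber pad, 52 mm across, sprung under the knob's stem, that bears on the jar's lid; its origin is fixed to the pad, on its axis 82 mm below the pad's face
- olive_jar: green glass jar, 66 mm across, 85 mm tall, black cap; bystander standing beside the press; origin at the centre of its underside
- sauce_jar: red-brown jar, 66 mm across, 75 mm tall, black cap; bystander standing beside the press; origin at the centre of its underside
- wine: green wine bottle, 74 mm across, 300 mm tall; bystander; origin at the centre of its underside
- tin: yellow-labelled tin, 74 mm across, 110 mm tall; bystander; origin at the centre of its underside
- mug: white mug, 80 mm across, 90 mm tall; bystander; origin at the centre of its underside
- mill: dark wooden pepper mill, 56 mm across, 155 mm tall; bystander; origin at the centre of its underside
- spoon: spoon lying flat on the counter near the robot; bystander; origin at the centre of its underside

How it is judged:
By the outcome, as a careful person would: the job done as asked, in the order asked, and still so for the second after the job is handed in, while the arm keeps its last pose, push and grip.
It also fails if it takes over 46 s, if anything falls off the work surface, if the arm or the gripper's body presses on something with over 40 N, if the wrist force passes 120 N, or if a joint passes its speed limit or range.

ROBOT

A 7-joint arm with a two-finger parallel gripper is mounted at the origin on the work surface. World frame = base frame: x ahead of the robot, y to its left, z up, the work surface at z = 0. Lengths are in m, angles in degrees, forces in N, time in s.
With the tool pointing down it reaches from about 0.425 to 0.875 m from the base axis. Payload 4.7 kg.
Tool frame: the origin (TCP) lies at the very end of the fingers, on their centre line; the grasp point (between the pads) lies 19 mm behind it (bot.grip_depth is the distance from the TCP to the grasp point, in m); z points along the fingers, y is the direction in which the jaws open and shut (so a half turn about z gives the same grasp; the last joint's range is limited). The gripper opens to 85 mm and grips with 20 to 120 N. Pads are 22 mm wide; open, the fingers measure 114 mm over their backs; the gripper's body (76 mm by 85 mm) begins 54 mm behind the grasp point. The pads swing forward as they close: fully open they stand 13 mm farther back than shut.
Start: joints at [-76.255, 18.392, -4.016, 83.108, 1.295, 78.541, -3.26], TCP at [0.146, 0.634, 0.231] pointing down, gripper open.
Joint ranges: [-163.93, 163.93], [-17.29, 119.83], [-79.2, 71.16], [3.27, 140.29], [-89.18, 269.18], [5.43, 117.66], [-154.24, 154.24]. Speed limits (degrees/s): [147.25, 147.25, 180, 180, 180, 180, 180].

INTERFACE

Orientations are given as a 3x3 rotation matrix whose columns are the frame's x, y, z axes.
In Python, from cell import bot gives the robot as it stands. The module is installed in compiled form; this text tells all that it offers.
- The arm moves only by the tool arm_command, never from a script. Its argument "commands" is a list of rows, each a list of 2 entries, a list of its own where there are three numbers: the shift along the tool's x, y, z in m, then the turn about the tool's z in degrees. In form: [[[x, y, z], roll], ...]. A call has 1 to 20 rows; each row is the pose to reach, as a shift and turn from the pose commanded when the call began, along the tool's axes at that moment; what a row does not reach only later rows make up. A row lasts 1/12 s, in which the tool goes at most 41.7 mm and 7.16 degrees, less where a joint would pass 70% of its speed; a pose out of reach is approached as far as the arm can. A call with a gripper value outside its range is refused whole. "grip" is the finger opening in m, from 0 to 0.0854, set as the call begins (left out, the last holds). The fingers move at their own pace and stop on an object; the grip force is fixed at half the most. Time passes only in rows, so rows that repeat a pose let the fingers close. It gives the time, the measured TCP pose, the force and the opening at its end, in the units of the state.
- bot.get_state(): the state, without advancing time (a new reading comes with each control period).
- bot.grab_frame(name): name is "scene" or "top" or "wrist"; returns a dict with "color" (480x640x3 uint8, red, green, blue), "z_map" (480x640 float32, m along the optical axis (not along the pixel's ray), 0 where there is no reading), "fx", "fy", "cx", "cy" (pixels), "position" and "orientation" of the camera in the world; the wrist camera has in their place "hand_eye" (4x4, takes a point from camera to tool coordinates, whose origin is the TCP and whose axes are the flange's). Camera axes: x right, y up, looking along -z (the intrinsics and any distortion apply to the point x, -y, -z); pixel columns grow to the right and rows downward; lengths in m; the calibration is good to about 2 mm. A picture is of the moment at which its call begins: read the wrist's pose just before it.
- bot.finish_job(): hands the job in, once; it reports no verdict.
The state is a dict: "time": time; "joint_pos": joint angles; "qd": joint speeds; "joint_torque": joint torques, N m; "eef_pos": TCP position; "tool_rot": TCP orientation; "ft_force": force on the tool from outside, world axes, zero at the start; "wrist_torque": the same for the moment, N m; "opening": finger opening in m.
Only numpy, scipy, OpenCV 4.12 (cv2) and the standard library are available. Lean on these libraries where they do the work, as an engineer would, in place of code of your own. Each camera call takes 0.05 s, during which the arm holds its last target. There are 200 camera calls.

## Working session

There is one attempt and no reset: what is moved stays moved. The work goes in short steps, Python scripts to look and compute and a tool call to move; the robot and the scene stay as the last step left them, time stands still between calls to the robot, and variables do not carry over. Pictures are saved under pics/ and viewed, about 8 in all and at most 12, crops included, and the job is handed in when it is done.

Besides the shell and the picture viewer there is one more tool, called after "Emit:" as name(argument=value, ...), one argument or row to a line, values as JSON. arm_command: Moves the arm, as the interface text tells. Its arguments: {"type":"object","properties":{"commands":{"type":"array"},"grip":{"type":"number"}},"required":["commands"]}

```bash
mkdir -p pics
cat > h.py <<'E'
import numpy as np, cv2
from cell import bot
def cam(n):
    s=bot.get_state(); f=bot.grab_frame(n)
    if n=="wrist":
        T=np.eye(4);T[:3,:3]=s["tool_rot"];T[:3,3]=s["eef_pos"];T=T@np.array(f["hand_eye"])
        f["R"],f["p"]=T[:3,:3],T[:3,3]
    else: f["R"],f["p"]=np.array(f["orientation"]),np.array(f["position"])
    return f
def ray(f,u,v):
    d=np.stack([(u-f["cx"])/f["fx"],-(v-f["cy"])/f["fy"],-np.ones_like(np.asarray(u,float))],-1)
    return d@f["R"].T
def pts(f):
    v,u=np.mgrid[:480,:640]; return f["p"]+ray(f,u*1.,v*1.)*f["z_map"][...,None]
def plane(f,u,v,z):
    d=ray(f,u,v); return f["p"]+d*((z-f["p"][2])/d[...,2])[...,None]
def mask(f,name):
    H,S,V=cv2.split(cv2.cvtColor(f["color"],cv2.COLOR_RGB2HSV))
    return {"red":((H<6)|(H>174))&(S>150)&(V>90),"yellow":(H>20)&(H<35)&(S>140)&(V>90),"black":(V<50),"green":(H>40)&(H<85)&(S>120)&(V>60)}[name]
def save(f,n): cv2.imwrite("pics/"+n,f["color"][...,::-1])
E
python3 - <<'E'
from h import *
s=bot.get_state();print(s)
a=cam("scene");b=cam("top")
for f,n in((a,"scene"),(b,"top")):
    save(f,n+"0.png");print(n,f["p"],f["R"].round(3).tolist(),f["fx"],[k for k in f])
    P=pts(f)
    for c in("red","yellow","green"):
        m=mask(f,c).astype(np.uint8);k,L,st,ce=cv2.connectedComponentsWithStats(m)
        for i in range(1,k):
            if st[i,4]>25: print(c,st[i],np.median(P[(L==i)&(f["z_map"]>0)],0).round(3))
E
```

```text
{'time': 0.0, 'joint_pos': array([-76.25356362,  18.43734524,  -4.01636907,  83.17545862,
         1.29510407,  78.54159762,  -3.26007241]), 'qd': array([ 0.02183251, -0.01833122, -0.0891406 ,  0.02021769,  0.06331551,
        0.01749053,  0.06865625]), 'joint_torque': array([-2.78389525e-04, -4.93567336e+01, -3.82146752e-01, -3.14336407e+01,
        1.30034934e-02,  1.10344228e-02, -1.27732331e-07]), 'eef_pos': array([0.1454577 , 0.63295436, 0.23023818]), 'tool_rot': array([[-9.74621014e-01,  2.23861050e-01, -3.29491905e-04],
       [ 2.23861271e-01,  9.74619208e-01, -1.87888531e-03],
       [-9.94800996e-05, -1.90496158e-03, -9.99998181e-01]]), 'ft_force': array([-0.5427415 ,  0.47254143, -0.9016365 ]), 'wrist_torque': array([-0.00640193,  0.02672027, -0.0364917 ]), 'opening': 0.08519190479307402}
scene [ 1.56670274 -0.81356894  1.25886809] [[0.605, -0.525, 0.598], [0.796, 0.378, -0.473], [0.022, 0.762, 0.647]] 588.0792488712493 ['color', 'z_map', 'fx', 'fy', 'cx', 'cy', 'position', 'orientation', 'R', 'p']
red [429 151  10   6  54] [0.593 0.456 0.298]
red [293 262  15  13 156] [ 0.657 -0.103  0.175]
yellow [256 277  39   3  83] [ 0.543 -0.1    0.045]
yellow [290 293  20   9  71] [ 0.672 -0.114  0.072]
yellow [157 341  12  15  54] [ 0.584 -0.493  0.047]
yellow [ 163  417   67   59 2029] [ 0.859 -0.553  0.017]
top [0.33469471 0.00424562 1.63223021] [[-0.004, 0.991, -0.131], [-1.0, -0.004, 0.0], [-0.0, 0.131, 0.991]] 588.8072786464189 ['color', 'z_map', 'fx', 'fy', 'cx', 'cy', 'position', 'orientation', 'R', 'p']
red [353 173  16  16 213] [ 0.657 -0.098  0.176]
red [117 189  15  14 157] [0.597 0.455 0.3  ]
yellow [ 490  104   51   34 1399] [ 0.861 -0.548  0.018]
yellow [348 186  18  13  46] [ 0.637 -0.087  0.072]
yellow [339 217  39  28 153] [ 0.546 -0.099  0.047]
yellow [378 245   9   6  28] [ 0.501 -0.164  0.047]
```

Run:
```python
import cv2
t=cv2.imread("pics/top0.png");s=cv2.imread("pics/scene0.png")
a=cv2.resize(t[120:300,280:460],(400,400),interpolation=cv2.INTER_CUBIC)
b=cv2.resize(s[210:350,210:350],(400,400),interpolation=cv2.INTER_CUBIC)
cv2.imwrite("pics/c0.png",cv2.hconcat([a,b]))
```

```text
(no output)
```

View pics/top0.png

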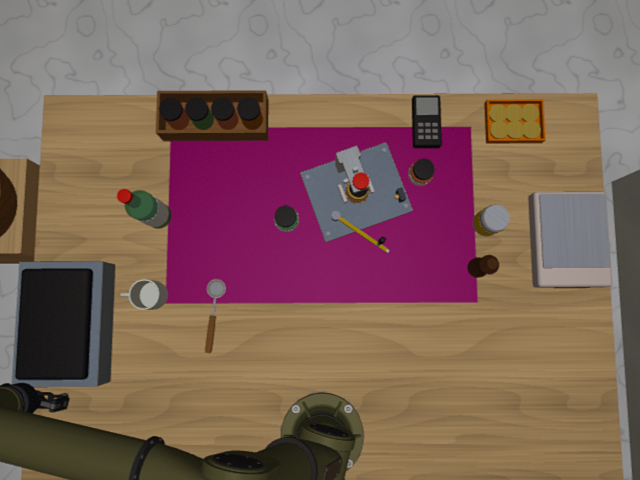

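View pics/c0.png

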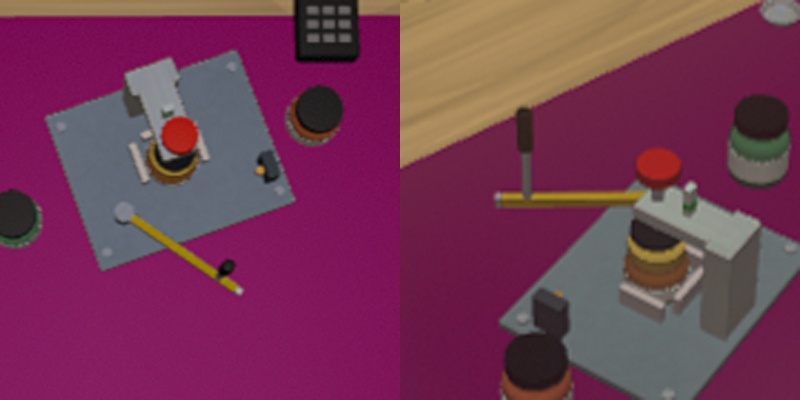

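The scene: knob at about (361,181) in the top view, hinge at (336,215), handle grip at about (381,240). The press is yawed about +20°, and the sauce jar sits on the −y side of the catch. Next I measure.

Run:
```python
from h import *
t=cam("top");s=cam("scene")
g=lambda u,v,z,f=t:plane(f,np.array(float(u)),np.array(float(v)),z)
c=[g(300,172.7,.012),g(386.6,142.5,.012),g(412.7,210,.012),g(325,241.5,.012)]
ce=np.mean(c,0);ax=(c[0]+c[1]-c[2]-c[3])/2;ay=(c[0]+c[3]-c[1]-c[2])/2
print("plate",ce.round(3),np.linalg.norm(ax),np.linalg.norm(ay),np.degrees(np.arctan2(ax[1],ax[0])),np.degrees(np.arctan2(-ay[0],ay[1])))
for f,b in((t,(365,225,395,255)),(s,(240,240,262,270))):
    m=mask(f,"black")*1; P=pts(f)
    u0,v0,u1,v1=b; sub=m[v0:v1,u0:u1].astype(bool); q=P[v0:v1,u0:u1][sub]; vv,uu=np.where(sub)
    print(sub.sum(),uu.mean()+u0,vv.mean()+v0,vv.min()+v0,vv.max()+v0,q[q[:,2]>.1].mean(0).round(3),q[:,2].min(),q[:,2].max())
    r=mask(f,"red"); P2=P[r]; 
    k=P2[(abs(P2[:,1]+.1)<.05)&(abs(P2[:,2]-.176)<.004)]; print("knobtop",k.mean(0).round(4),len(k),k.min(0),k.max(0))
    y=mask(f,"yellow");Q=P[y];Q=Q[(Q[:,0]<.63)&(abs(Q[:,1]+.1)<.13)&(abs(Q[:,2]-.047)<.006)&(Q[:,0]>.45)]
    l=cv2.fitLine(Q[:,:2].astype(np.float32),cv2.DIST_L2,0,.01,.01).ravel();print("bar",len(Q),l,Q.min(0),Q.max(0),Q[:,2].mean())
print("hinge",g(336,215,.05), "handle@.163",g(380.5,240,.163))
```

```text
plate [ 0.662 -0.097  0.012] 0.20651174526594693 0.2600979129493633 19.60841764666375 19.54671234692968
33 381.3939393939394 240.21212121212122 237 243 [ 0.507 -0.151  0.156] 0.08857133340636225 0.16828969462709087
knobtop [ 0.6568 -0.0987  0.1761] 157 [ 0.63710432 -0.11791167  0.17204095] [ 0.67673992 -0.07963605  0.17998854]
bar 166 [ 0.5726635   0.81979054  0.53948987 -0.10902583] [ 0.49317527 -0.1738192   0.04110146] [ 0.58433457 -0.04762599  0.05297936] 0.0469271898249317
47 252.7872340425532 256.40425531914894 248 262 [ 0.51  -0.159  0.138] 0.11577780354140743 0.1633595846080793
knobtop [ 0.6568 -0.102   0.1757] 113 [ 0.63625076 -0.12218617  0.17204138] [ 0.67797239 -0.08008296  0.1794845 ]
bar 96 [ 0.5638774   0.82585853  0.536893   -0.11453013] [ 0.49166186 -0.17702134  0.04122542] [ 0.5756664  -0.05726005  0.0528291 ] 0.046722192676303086
hinge [ 0.5890788  -0.03955167  0.05      ] handle@.163 [ 0.50691438 -0.14775229  0.163     ]
```

Emit:
arm_command(
  commands=[
    [[-0.385,-0.356,0],90],
    [[-0.385,-0.356,0],90],
    [[-0.385,-0.356,0],90],
    [[-0.385,-0.356,0],90],
    [[-0.385,-0.356,0],90],
    [[-0.385,-0.356,0],90],
    [[-0.385,-0.356,0],90],
    [[-0.385,-0.356,0],90],
    [[-0.385,-0.356,0],90],
    [[-0.385,-0.356,0],90],
    [[-0.385,-0.356,0],90],
    [[-0.385,-0.356,0],90],
    [[-0.385,-0.356,0],90],
    [[-0.531,-0.686,0],112],
    [[-0.531,-0.686,0],112],
    [[-0.531,-0.686,0],112],
    [[-0.531,-0.686,0],112],
    [[-0.531,-0.686,0],112],
    [[-0.531,-0.686,0],112],
    [[-0.531,-0.686,0],112],
  ],
  grip=0.05,
)

```text
time: 1.87
eef_pos: [0.4962, -0.088, 0.2316]
tool_rot: [[0.572, 0.82, 0.001], [0.82, -0.572, 0.001], [0.001, 0.0, -1.0]]
ft_force: [2.0, 0.1, -0.1]
opening: 0.0499
```

Emit:
arm_command(
  commands=[
    [[-0.035,0.036,0],0],
    [[-0.035,0.036,0],0],
    [[-0.035,0.036,0],0],
    [[-0.035,0.036,0],0],
    [[-0.035,0.036,0],0],
    [[-0.035,0.036,0],0],
  ],
)

```text
time: 2.37
eef_pos: [0.5059, -0.133, 0.2311]
tool_rot: [[0.57, 0.822, -0.0], [0.822, -0.57, 0.001], [0.001, -0.001, -1.0]]
ft_force: [-0.0, 0.2, -0.4]
opening: 0.0497
```

Run:
```python
from h import *
s=bot.get_state();print(s["eef_pos"],s["tool_rot"].round(4).tolist(),s["joint_pos"].round(1),s["ft_force"])
f=cam("wrist");save(f,"w0.png");P=pts(f);print(f["p"],f["R"].round(2).tolist(),f["fx"])
V=f["color"].max(2);m=(V<60)&(abs(P[...,2]-.163)<.006)&(f["z_map"]>0)
k,L,st,ce=cv2.connectedComponentsWithStats(m.astype(np.uint8))
for i in range(1,k):
    if st[i,4]>60: print("black",st[i],P[L==i].mean(0).round(4),P[L==i].min(0).round(4),P[L==i].max(0).round(4))
Q=P[mask(f,"yellow")&(abs(P[...,2]-.047)<.006)];print(len(Q))
l=cv2.fitLine(Q[:,:2].astype(np.float32),cv2.DIST_L2,0,.01,.01).ravel();print("bar",l)
r=P[mask(f,"red")&(abs(P[...,2]-.176)<.005)];print("red",len(r),r.mean(0) if len(r) else 0)
```

```text
[ 0.505938   -0.13303164  0.23109232] [[0.5698, 0.8218, -0.0003], [0.8218, -0.5698, 0.001], [0.0006, -0.0008, -1.0]] [-30.7   2.6  44.2 102.4  -1.9  75.8 -20.8] [-0.0349281   0.24853995 -0.43898176]
[ 0.54430156 -0.07831679  0.37371111] [[0.82, 0.55, 0.15], [-0.57, 0.79, 0.22], [-0.0, -0.26, 0.96]] 410.47479179343924
1854
bar [ 0.07023813  0.9975303   0.548219   -0.10916811]
red 5879 [ 0.65072862 -0.10403558  0.17567632]
```

View pics/w0.png

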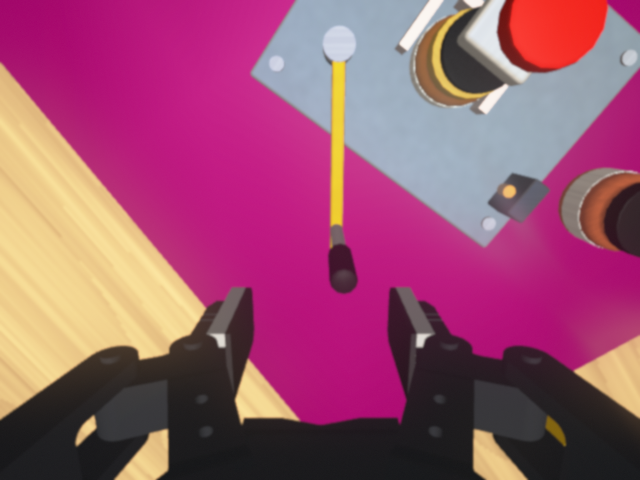

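The wrist view shows the handle top at about (343,281), the hinge cap at (340,43), and the knob at upper right. I'll cast these to points.

Run:
```python
from h import *
s=bot.get_state();f=cam("wrist");g=lambda u,v,z:plane(f,np.array(float(u)),np.array(float(v)),z)
P=pts(f)
print("depth z at handle top",P[276:288,338:349,2].mean(),"hinge z",P[43,340],"bar z",P[120,338],P[205,336],"catch z",P[185:205,505:530,2].max())
h=g(343,281,.163);H=g(340,43,P[43,340,2]);print("handle",h,"hinge",H,"d",np.linalg.norm((h-H)[:2]),np.degrees(np.arctan2(*(h-H)[[1,0]])))
m=mask(f,"red"); vv,uu=np.where(m&(abs(P[...,2]-.176)<.005)); 
pp=plane(f,uu*1.,vv*1.,.176);print("red bbox",pp.min(0),pp.max(0))
(c,r)=cv2.minEnclosingCircle(pp[:,:2].astype(np.float32));print("knob circ",c,r)
```

```text
depth z at handle top 0.16439791498107267 hinge z [ 0.58807709 -0.0401281   0.04886353] bar z [ 0.55674999 -0.08396869  0.04691832] [ 0.51835514 -0.13779827  0.04726212] catch z 0.3737912659075245
handle [ 0.50692139 -0.15404364  0.163     ] hinge [ 0.58807709 -0.0401281   0.04886353] d 0.13986779727043325 -125.46682949065942
red bbox [ 0.63147416 -0.1211775   0.176     ] [ 0.67445767 -0.08282723  0.176     ]
knob circ (0.6534250378608704, -0.09973034262657166) 0.02240065298974514
```

Emit:
arm_command(
  commands=[
    [[-0.017,0.013,0],0],
    [[-0.017,0.013,0],0],
    [[-0.017,0.013,0.03],0],
    [[-0.017,0.013,0.06],0],
    [[-0.017,0.013,0.09],0],
    [[-0.017,0.013,0.111],0],
    [[-0.017,0.013,0.111],0],
    [[-0.017,0.013,0.111],0],
  ],
)

```text
time: 3.13
eef_pos: [0.5062, -0.1559, 0.1199]
tool_rot: [[0.572, 0.82, -0.002], [0.82, -0.572, 0.0], [-0.001, -0.002, -1.0]]
ft_force: [-0.3, -0.8, 1.3]
opening: 0.0501
```

Emit:
arm_command(
  commands=[
    [[0,0,0],0],
    [[0,0,0],0],
    [[0,0,0],0],
    [[0,0,0],0],
    [[0,0,0],0],
    [[0,0,0],0],
  ],
  grip=0.0,
)

```text
time: 3.63
eef_pos: [0.5081, -0.1569, 0.1221]
tool_rot: [[0.573, 0.82, 0.003], [0.82, -0.573, 0.0], [0.002, 0.002, -1.0]]
ft_force: [-1.3, 0.7, 6.1]
opening: 0.0146
```

Emit:
arm_command(
  commands=[
    [[0.0005,0.0122,0],-5],
    [[0.0021,0.0243,0],-10],
    [[0.0048,0.0362,0],-15],
    [[0.0084,0.0479,0],-20],
    [[0.0131,0.0592,0],-25],
    [[0.0188,0.07,0],-30],
    [[0.0253,0.0803,0],-35],
    [[0.0328,0.09,0],-40],
    [[0.041,0.099,0],-45],
    [[0.041,0.099,0],-45],
    [[0.041,0.099,0],-45],
  ],
)

```text
time: 4.55
eef_pos: [0.6136, -0.1784, 0.1221]
tool_rot: [[-0.176, 0.984, 0.003], [0.984, 0.176, 0.001], [0.001, 0.003, -1.0]]
ft_force: [-0.1, 2.4, 6.3]
opening: 0.0149
```

Emit:
arm_command(
  commands=[
    [[0.0001,0.0049,0],-2],
    [[0.0003,0.0098,0],-4],
    [[0.0006,0.0122,0],-5],
    [[0.0008,0.0146,0],-6],
    [[0.0011,0.017,0],-7],
    [[0.0014,0.0195,0],-8],
    [[0.0017,0.0219,0],-9],
    [[0.0017,0.0219,0],-9],
    [[0.0017,0.0219,0],-9],
  ],
)

```text
time: 5.3
eef_pos: [0.6342, -0.1728, 0.1221]
tool_rot: [[-0.327, 0.945, 0.003], [0.945, 0.327, 0.002], [0.001, 0.003, -1.0]]
ft_force: [0.0, 3.0, 5.3]
opening: 0.0149
```

Emit:
arm_command(
  commands=[
    [[0.0,0.002,0],-1],
    [[0.0,0.004,0],-1.5],
    [[0.0,0.005,0],-2],
    [[0.0,0.005,0],-2],
    [[0.0,0.005,0],-2],
  ],
)

```text
time: 5.72
eef_pos: [0.6348, -0.1727, 0.122]
tool_rot: [[-0.357, 0.934, -0.005], [0.934, 0.357, 0.003], [0.004, -0.004, -1.0]]
ft_force: [-11.0, 2.9, 11.8]
opening: 0.0142
```

Emit:
arm_command(
  commands=[
    [[0,-0.004,0],1],
    [[0,-0.004,0],1],
  ],
)

```text
time: 5.88
eef_pos: [0.6345, -0.1727, 0.1222]
tool_rot: [[-0.342, 0.94, 0.003], [0.94, 0.342, 0.003], [0.002, 0.004, -1.0]]
ft_force: [1.6, 3.3, 4.1]
opening: 0.0146
```

Emit:
arm_command(
  commands=[
    [[0,0,0],0],
    [[0,0,0],0],
    [[0,0,0],0],
    [[0,0,0],0],
    [[0,0,-0.03],0],
    [[0,0,-0.06],0],
    [[0,0,-0.09],0],
    [[0,0,-0.12],0],
    [[0,0,-0.12],0],
    [[0,0,-0.12],0],
  ],
  grip=0.045,
)

```text
time: 6.72
eef_pos: [0.6346, -0.1749, 0.2424]
tool_rot: [[-0.343, 0.939, 0.004], [0.939, 0.343, -0.001], [-0.002, 0.003, -1.0]]
ft_force: [0.2, -0.2, -0.2]
opening: 0.0454
```

Run:
```python
from h import *
s=bot.get_state();print(s["eef_pos"],s["joint_pos"].round(1),s["ft_force"].round(1))
f=cam("wrist");save(f,"w1.png");P=pts(f)
t=cam("scene")
cv2.imwrite("pics/w1.png",cv2.hconcat([cv2.resize(f["color"],(400,300)),cv2.resize(t["color"][210:330,210:370],(400,300))])[...,::-1])
for n,F in(("w",f),("s",t)):
    PP=pts(F);Q=PP[mask(F,"yellow")&(abs(PP[...,2]-.047)<.004)];Q=Q[(np.hypot(Q[:,0]-.61,Q[:,1]+.11)<.11)]
    if len(Q)>10:
        l=cv2.fitLine(Q[:,:2].astype(np.float32),cv2.DIST_L2,0,.01,.01).ravel();print(n,"bar",len(Q),l,np.degrees(np.arctan2(l[1],l[0])),"hinge angle",np.degrees(np.arctan2(l[3]+.04,l[2]-.5885)))
r=mask(f,"red")&(abs(P[...,2]-.176)<.005);vv,uu=np.where(r)
if len(vv): print("knob",cv2.minEnclosingCircle(plane(f,uu*1.,vv*1.,.176)[:,:2].astype(np.float32)))
```

```text
[ 0.63464397 -0.17488754  0.2424495 ] [-13.6  21.1  35.3  82.3 -12.2  80.2  42. ] [ 0.2 -0.2 -0.2]
w bar 1816 [ 0.33704552 -0.9414884   0.6103521  -0.10600406] -70.303024 hinge angle -71.681755
s bar 55 [ 0.34190375 -0.939735    0.6222815  -0.13952337] -70.007095 hinge angle -71.251114
knob ((0.6543595790863037, -0.10021849721670151), 0.0214044451713562)
```

View pics/w1.png

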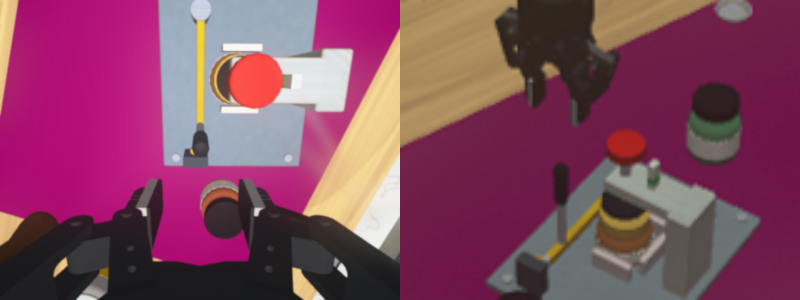

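The keeper is shut: bar direction −70.3° (wrist) and −70.0° (scene), against −70.4° expected. The handle is beside the catch block and the jar is still upright in its nest. Now over the knob with the fingers closed.

Emit:
arm_command(
  commands=[
    [[0.03,0.022,0],0],
    [[0.063,0.046,0],0],
    [[0.063,0.046,0],0],
    [[0.063,0.046,0],0],
    [[0.063,0.046,0.03],0],
    [[0.063,0.046,0.05],0],
    [[0.063,0.046,0.057],0],
    [[0.063,0.046,0.057],0],
    [[0.063,0.046,0.057],0],
    [[0.063,0.046,0.057],0],
  ],
  grip=0.0,
)

```text
time: 7.65
eef_pos: [0.6559, -0.0999, 0.1846]
tool_rot: [[-0.342, 0.94, 0.002], [0.94, 0.342, -0.0], [-0.001, 0.002, -1.0]]
ft_force: [0.1, 0.1, -0.0]
opening: -0.0001
```

Now down to contact in small steps.

Emit:
arm_command(
  commands=[
    [[0,0,0.003],0],
    [[0,0,0.006],0],
    [[0,0,0.009],0],
    [[0,0,0.012],0],
    [[0,0,0.012],0],
    [[0,0,0.012],0],
    [[0,0,0.012],0],
  ],
)

```text
time: 8.23
eef_pos: [0.6557, -0.0993, 0.1718]
tool_rot: [[-0.343, 0.939, 0.001], [0.939, 0.343, -0.0], [-0.0, 0.001, -1.0]]
ft_force: [1.9, -0.4, 2.1]
opening: 0.0003
```

Emit:
arm_command(
  commands=[
    [[0,0,0.003],0],
    [[0,0,0.006],0],
    [[0,0,0.008],0],
    [[0,0,0.008],0],
    [[0,0,0.008],0],
    [[0,0,0.008],0],
  ],
)

```text
time: 8.73
eef_pos: [0.6557, -0.0993, 0.1644]
tool_rot: [[-0.343, 0.939, 0.001], [0.939, 0.343, 0.0], [-0.0, 0.001, -1.0]]
ft_force: [-0.7, -1.0, 7.8]
opening: -0.0
```

Emit:
arm_command(
  commands=[
    [[0,0,0.002],0],
    [[0,0,0.004],0],
    [[0,0,0.006],0],
    [[0,0,0.0065],0],
    [[0,0,0.0065],0],
    [[0,0,0.0065],0],
    [[0,0,0.0065],0],
  ],
)

```text
time: 9.32
eef_pos: [0.6557, -0.0993, 0.1589]
tool_rot: [[-0.343, 0.939, 0.002], [0.939, 0.343, 0.0], [-0.0, 0.002, -1.0]]
ft_force: [-1.9, 0.5, 12.4]
opening: 0.0003
```

Run:
```python
from h import *
for n in("scene","top"):
    f=cam(n);P=pts(f)
    if n=="scene": cv2.imwrite("pics/e.png",cv2.resize(f["color"][215:325,225:355],(780,600),interpolation=cv2.INTER_CUBIC)[...,::-1])
    for c in("red","green","yellow"):
        Q=P[mask(f,c)];Q=Q[np.hypot(Q[:,0]-.657,Q[:,1]+.1)<(.06 if c!="yellow" else .15)]
        if len(Q):print(n,c,len(Q),Q.min(0).round(4),Q.max(0).round(4),np.median(Q,0).round(4))
    Q=P[mask(f,"yellow")&(abs(P[...,2]-.047)<.004)];Q=Q[(np.hypot(Q[:,0]-.61,Q[:,1]+.11)<.11)]
    if len(Q)>10:
        l=cv2.fitLine(Q[:,:2].astype(np.float32),cv2.DIST_L2,0,.01,.01).ravel();print("bar",len(Q),np.degrees(np.arctan2(l[1],l[0])))
for i in range(3):
    s=bot.get_state();print(s["time"],s["eef_pos"],s["ft_force"].round(2));bot.grab_frame("top")
```

```text
scene red 105 [ 0.6385 -0.1236  0.1438] [ 0.676  -0.0799  0.1749] [ 0.6639 -0.1099  0.1569]
scene green 4 [ 0.6879 -0.0982  0.1393] [ 0.6966 -0.0877  0.1484] [ 0.6921 -0.0931  0.1436]
scene yellow 104 [ 0.5738 -0.196   0.0084] [ 0.6829 -0.0699  0.0775] [ 0.6258 -0.128   0.0478]
bar 58 -69.47055
top yellow 38 [ 0.531  -0.2072  0.0412] [ 0.6468 -0.104   0.5717] [ 0.6373 -0.1793  0.0489]
bar 23 -75.39509
9.4167 [ 0.65573806 -0.09926753  0.15886202] [-2.48 -0.36 12.09]
9.4667 [ 0.65573336 -0.09925296  0.15888555] [-2.07 -0.79 11.44]
9.5167 [ 0.65576015 -0.09927304  0.15888832] [-2.6   0.34 10.95]
```

View pics/e.png

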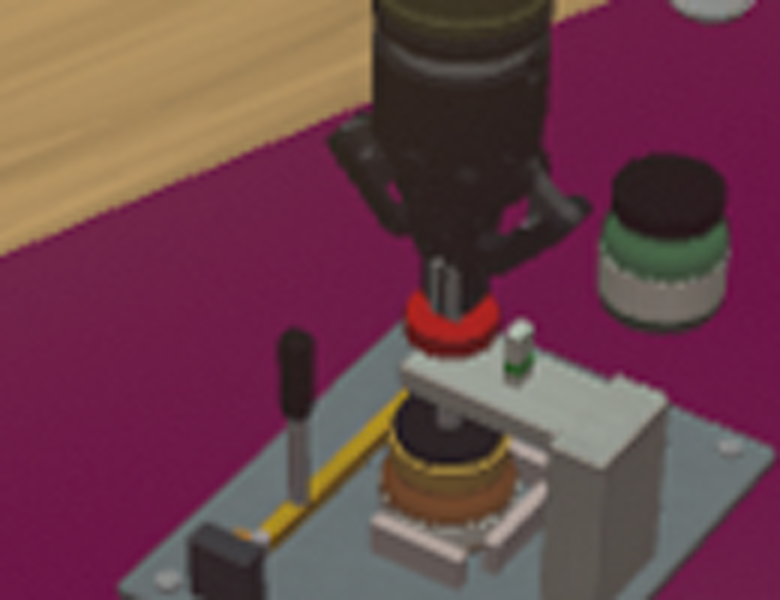

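Emit:
arm_command(
  commands=[
    [[0,0,0.0005],0],
    [[0,0,0.0008],0],
    [[0,0,0.0008],0],
    [[0,0,0.0008],0],
    [[0,0,0.0008],0],
    [[0,0,0.0008],0],
  ],
)

```text
time: 10.07
eef_pos: [0.6557, -0.0993, 0.1582]
tool_rot: [[-0.343, 0.939, 0.002], [0.939, 0.343, 0.0], [-0.0, 0.002, -1.0]]
ft_force: [-2.8, 1.3, 12.2]
opening: -0.0002
```

Run:
```python
from h import *
f=cam("wrist");P=pts(f);m=mask(f,"red");save(f,"w2.png")
z=P[...,2][m&(f["z_map"]>0)&(np.hypot(P[...,0]-.656,P[...,1]+.1)<.03)];print(len(z),np.percentile(z,[5,25,50,75,95]).round(4))
w=(f["color"].min(2)>110)&(np.hypot(P[...,0]-.69,P[...,1]+.088)<.04);print("bridge/post z",np.percentile(P[...,2][w],[10,50,90,98]).round(4) if w.any() else 0)
F=[]
for i in range(12):
    s=bot.get_state();F.append(np.r_[s["eef_pos"][2],s["ft_force"]]);bot.grab_frame("top")
print(np.mean(F,0).round(4),np.std(F,0).round(4),s["time"])
t=cam("scene");Q=pts(t);r=mask(t,"red")&(np.hypot(Q[...,0]-.657,Q[...,1]+.1)<.03);print(np.percentile(Q[...,2][r],[5,25,50,75,95]).round(4))
```

```text
4656 [0.1531 0.1571 0.1578 0.1583 0.1592]
bridge/post z [0.0121 0.1297 0.1315 0.1643]
[ 0.1582 -3.0364  0.3299 12.0672] [0.     0.5036 0.581  0.4605] 10.6667
[0.1501 0.155  0.1567 0.1587 0.163 ]
```

The wrist depth puts the knob top at 0.1578 m, against 0.1757 m when up, so it is 17.9 mm down with about 12 N of push. Handing in now.

```bash
python3 -c "
from cell import bot
print(bot.finish_job())"
```

```text
the job is handed in; nothing more can be done
None
```

I swung the keeper shut into its catch first. Then I pushed the red knob down about 18 mm with the closed fingers and handed the job in at about 10.7 s, still holding it.

Last checks:
- **Knob:** the wrist camera's depth reading puts it 17.9 mm down (top at 157.8 mm). The arm's measured height says 17.8 mm.
- **Push force:** it was about 12 N, slightly under the 13 N the text predicts. That would put the knob at about 17 mm, still within the allowed 3.5 mm.
- **Keeper:** after release the bar lay at −70.3° (wrist) and −70.0° (scene) against −70.4° expected when shut. It had also met a firm stop at about 11 N.
- **Keeper during the press:** the scene view read −69.5°. The top view read −75.4°, but on only 23 pixels with the arm partly in the way, so I disregarded it.
- **Jar and other goods:** the last scene picture, taken 0.8 mm before the final press depth, shows the jar upright in its nest. I did not measure the bystanders again; the arm felt no contact with anything but the handle and knob.

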